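# Index the setting stage and change the work

## Task

The green-stone block on the index stage has been inspected: pull up the stage's spring plunger, swing the turntable anticlockwise (seen from above) to the very next notch and let the pin drop fully home there. Only then move the green-stone block to the empty middle pad of the tray, and stand the block with the bare brass disc in its place on the stage's cork pad. Leave the stage locked and both blocks upright and wholly on their pads, and do not disturb the blue-stone block or anything else on the bench.

Things in the scene. Friction and masses are not known exactly. Their poses are not given: they have to be found in the camera images.
- index_base: index stage, fixed to the bench: round steel base 300 dia with an aluminium ring (about 208 inside, 280 outside, top 26 above the bench) cut by six radial notches 12.5 wide, 60 degrees apart. Origin on the bench at the centre, z up. A small yellow bar on the base edge lies at its -x, the work-change side. A magnifier on a thin post (up to 200 tall, out to 225 from the centre) stands fixed at 105 degrees anticlockwise of its +x; keep clear of it (lengths in mm)
- stage_axis (a point): hub of the turntable: on the vertical axis it turns about, 36 above the bench. The turntable is a grey disc 200 dia, its top 30 above the bench, with a blue arm carrying the plunger at 120 from the axis and, on the opposite side, a cork pad at 60 from the axis (lengths in mm)
- plunger_knob (a point): middle of the plunger's black knob: a vertical cylinder 26 dia x 26 tall with a red cap (32 dia x 5) over it. At rest the point is 71 above the bench, the knob's underside 58 and the red top 89. Below it stand a brass sleeve 22 dia (top 54) and the blue arm 32 wide (top 41). Pulling the knob straight up lifts the 10 mm pin (round tip); swinging the lifted knob about stage_axis turns the turntable (lengths in mm)
- plunger (a joint): how far the plunger is pulled up, m: 0 = pin fully home in a notch, 0.011 = tip just level with the ring top (or riding on it between notches), 0.016 = stop. A spring pushes it down: 4 N at 0, about 8 N at 0.014; with the pin down the turntable is locked
- turntable (a joint): turn of the turntable, rad, positive anticlockwise seen from above; 0 = the notch it starts in (the inspection station), 1.047 = the next notch anticlockwise, which puts the stage pad at the yellow bar. Turns with light friction (about 0.12 N m) and stays where it is left
- stage_pad (a point): centre of the top of the cork pad on the turntable (70 dia, flat with no rim; top 33 above the bench); it moves with the turntable (lengths in mm)
- green_block_mid (a point): dark wooden setting block, an upright cylinder 46 dia x 36 tall, about 0.14 kg, with a silver disc and green stone on its top; the point is its centre, 18 above its underside. Starts on the stage pad; stands by friction only (lengths in mm)
- brass_block_mid (a point): dark wooden setting block, an upright cylinder 46 dia x 36 tall, about 0.14 kg, with a bare brass disc with a thin dark empty bezel ring, no stone on its top; the point is its centre, 18 above its underside. Starts on the near or the far pad of the tray (lengths in mm)
- blue_block_mid (a point): dark wooden setting block, an upright cylinder 46 dia x 36 tall, about 0.14 kg, with a copper disc and blue stone on its top; the point is its centre, 18 above its underside. Stands on the other end pad of the tray; to be left alone (lengths in mm)
- tray_pad_near (a point): centre of the top of the near end cork pad of the tray (pad 70 dia, flat with no rim; top 15 above the bench, 3 above the wooden tray of 260 x 95, which is fixed to the bench; pad pitch 80). Holds the brass or the blue block at the start (lengths in mm)
- tray_pad_middle (a point): centre of the top of the middle cork pad of the tray (pad 70 dia, flat with no rim; top 15 above the bench, 3 above the wooden tray of 260 x 95, which is fixed to the bench; pad pitch 80). Empty at the start (lengths in mm)
- tray_pad_far (a point): centre of the top of the far end cork pad of the tray (pad 70 dia, flat with no rim; top 15 above the bench, 3 above the wooden tray of 260 x 95, which is fixed to the bench; pad pitch 80). Holds the brass or the blue block at the start (lengths in mm)
- tumbler: steel drinking tumbler, 76 dia x 120 tall, loose bystander (mm)
- white_bottle: white bottle with red cap, 56 dia x 120 tall, loose bystander (mm)
- glass_jar: low glass jar with steel lid, 64 dia x 70 tall, loose bystander (mm)
- hammer: hammer lying flat, 220 long, loose bystander (mm)
- screwdriver: screwdriver lying flat, 170 long, loose bystander (mm)
- brush: brush lying flat, 160 long, loose bystander (mm)
- pliers: blue-handled pliers lying flat, 165 long, 15 high, loose bystander (mm)
There are look-alikes about, which are no part of the job. Leave any red or white look-alike of the part that bears brass_block_mid alone.

How it is judged:
On the way, in this order (a step that is already met when the one before it is completed fails the run):
1. the plunger is pulled up, clear of its notch (value of joint plunger above 0.01 m and value of joint turntable below 0.5 rad), for 0.05 s.
2. the turntable is locked in the next notch anticlockwise, pin home, with the green-stone block still on its pad (value of joint turntable between 1.0072 and 1.0872 rad and value of joint plunger below 0.0025 m and velocity of joint turntable between -0.05 and 0.05 rad/s and horizontal distance between green_block_mid and stage_pad below 0.012 m and angle between green_block_mid's own z axis and vertical below 0.1 rad and z of green_block_mid in the frame of stage_pad between 0.014 and 0.022 m), for 0.2 s.
3. the green-stone block stands released on the middle tray pad (horizontal distance between green_block_mid and tray_pad_middle below 0.012 m and angle between green_block_mid's own z axis and vertical below 0.1 rad and z of green_block_mid in the frame of tray_pad_middle between 0.014 and 0.022 m and linear speed of green_block below 0.02 m/s and contact force between the fingers and green_block below 0.1 N), for 0.2 s.
4. the brass-disc block stands released on the stage pad (horizontal distance between brass_block_mid and stage_pad below 0.012 m and angle between brass_block_mid's own z axis and vertical below 0.1 rad and z of brass_block_mid in the frame of stage_pad between 0.014 and 0.022 m and linear speed of brass_block below 0.02 m/s and contact force between the fingers and brass_block below 0.1 N), for 0.2 s.
At the end, for the whole second after the job is handed in: the turntable is locked at 1.047 rad (within 0.04) with the pin home (plunger under 2.5 mm); the green-stone block stands upright on the middle tray pad and the brass-disc block upright on the stage pad, each centred within 12 mm (so wholly on the pad), released and at rest (value of joint turntable between 1.0072 and 1.0872 rad and value of joint plunger below 0.0025 m and horizontal distance between green_block_mid and tray_pad_middle below 0.012 m and angle between each of green_block_mid, brass_block_mid's own z axis and vertical below 0.1 rad and z of green_block_mid in the frame of tray_pad_middle between 0.014 and 0.022 m and horizontal distance between brass_block_mid and stage_pad below 0.012 m and z of brass_block_mid in the frame of stage_pad between 0.014 and 0.022 m and linear speed of each of green_block, brass_block below 0.02 m/s); the robot touches nothing.
It fails at once if the turntable is swung past the next notch or the wrong way (value of joint turntable above 1.4472 rad or value of joint turntable below -0.3 rad).
It fails at once if the blue-stone block is disturbed (distance of blue_block_mid from where it was at the start of the episode above 0.012 m).
It fails at once if a block is tipped over (angle between any of green_block_mid, brass_block_mid's own z axis and vertical above 0.8 rad).
It fails at once if a bystander is knocked aside (distance of any of tumbler, white_bottle, glass_jar, hammer, screwdriver, brush, pliers from where it was at the start of the episode above 0.03 m).
It also fails if it takes over 72 s, if anything falls off the work surface, if the arm or the gripper's body presses on something with over 40 N, if the wrist force passes 120 N, or if a joint passes its speed limit or range.

## Robot

A 6-joint arm with a two-finger parallel gripper is mounted at the origin on the work surface. World frame = base frame: x ahead of the robot, y to its left, z up, the work surface at z = 0. Lengths are in m, angles in rad, forces in N, time in s.
With the tool pointing down it reaches from about 0.375 to 0.925 m from the base axis. Payload 5.7 kg.
Tool frame: the origin (TCP) lies on the centre line of the jaws, within the pads' length; the fingertips stand 22 mm ahead of it and the grasp point (between the pads) lies 3 mm ahead of it; z points along the fingers, y is the line along which they close (so a half turn about z gives the same grasp; the last joint's range is limited). The gripper opens to 85 mm and grips with 20 to 120 N. Pads are 22 mm wide; open, the fingers measure 114 mm over their backs; the gripper's body (76 mm by 85 mm) begins 54 mm behind the grasp point. The pads swing forward as they close: fully open they stand 13 mm farther back than shut.
Start: joints at [1.217, 0.359, 1.51, -0, 1.272, -0.115], TCP at [0.142, 0.583, 0.253] pointing down, gripper open.
Joint ranges: [-2.97, 2.97], [-1.01, 2.36], [0.21, 2.38], [-0.96, 4.11], [0.2, 2.71], [-2.98, 2.98]. Speed limits (rad/s): [2.39, 2.39, 3.14, 3.14, 3.14, 3.14].

## Interface

Orientations are given as a unit quaternion [x, y, z, w].
In Python, from station import env, imaging, ticket gives the robot as it stands.
- The arm moves only by the tool apply_moves, never from a script. Its argument "series" is a list of rows, each a list of 6 numbers: the shift along the tool's x, y, z in units of 30 mm (1.0 is 30 mm), then the turn, a rotation vector about the tool's x, y, z in units of 5 degrees (1.0 is 5 degrees). In form: [[tx, ty, tz, ax, ay, az], ...]. A call has 1 to 10 rows; each row shifts and turns the commanded pose from where the row before left it, along the tool's axes as they then stand; what a row does not reach is not made up. A row lasts 1/10 s, in which the tool goes at most 50 mm and 8.59 degrees, less where a joint would pass 70% of its speed; a pose out of reach is approached as far as the arm can. A call is refused whole if a number of a shift passes 1 or a number of a turn 1, either way. A call with a gripper value outside its range is refused whole. "gripper" is the gripper command: -1 is shut, 1 is fully open, values between are in proportion, set as the call begins (left out, the last holds). The fingers move at their own pace and stop on an object; the grip force is fixed at half the most. Time passes only in rows, so rows that do not move let the fingers close. It gives the time, the measured TCP pose, the force, the opening and the grip force at its end, in the units of the state.
- env.sense(): the state, without advancing time (a new reading comes with each control period).
- imaging.capture(name): name is "scene" or "top"; returns a dict with "frame" (400x640x3 uint8, red, green, blue), "K" (3x3 intrinsics, pixels), "extrinsics" (4x4, takes a point from camera to world coordinates). Camera axes: x right, y down, z forward; pixel columns grow to the right and rows downward; lengths in m; the calibration is good to about 2 mm. A picture is of the moment at which its call begins. There is no depth.
- ticket.hand_in(): hands the job in; it is judged then, once.
The state is a dict: "time_s": time; "joints": joint angles; "qd": joint speeds; "joint_torque": joint torques, N m; "eef_pos": TCP position; "orientation": TCP orientation; "wrist_force": force on the tool from outside, world axes, zero at the start; "torque": the same for the moment, N m; "finger_gap": opening from 0.0 (shut) to 1.0 (fully open); "gripper_force": force on a finger pad.
Only numpy, scipy, OpenCV 4.12 (cv2) and the standard library are available. Lean on these libraries where they do the work, as an engineer would, in place of code of your own. Each camera call takes 0.05 s, during which the arm holds its last target. There are 200 camera calls.

## Working session

There is one attempt and no reset: what is moved stays moved. The work goes in short steps, Python scripts to look and compute and a tool call to move; the robot and the scene stay as the last step left them, time stands still between calls to the robot, and variables do not carry over. Pictures are saved under pics/ and viewed, at most 10 in all, crops included, and the job is handed in when it is done.

Besides the shell and the picture viewer there is one more tool, called after "Request:" in YAML: its name, and indented under it one key for each argument. apply_moves: Moves the arm, as the interface text tells. Its arguments: {"type":"object","properties":{"series":{"type":"array","items":{"type":"array","items":{"type":"number"}}},"gripper":{"type":"number"}},"required":["series"]}

```bash
mkdir -p pics; ls
python3 - <<'E'
from station import env, imaging
import cv2,numpy as np
s=env.sense();print({k:np.round(v,3).tolist() for k,v in s.items()})
for n in("scene","top"):
    c=imaging.capture(n);cv2.imwrite(f"pics/{n}0.png",c["frame"][:,:,::-1]);print(n,c["K"].tolist(),np.round(c["extrinsics"],4).tolist())
E
```

```text
pics
{'time_s': 0.0, 'joints': [1.217, 0.36, 1.511, 0.0, 1.272, -0.115], 'qd': [0.001, 0.002, -0.002, 0.001, -0.002, -0.0], 'joint_torque': [-0.0, -52.764, -27.862, -0.0, 0.013, 0.0], 'eef_pos': [0.142, 0.582, 0.252], 'orientation': [0.119, 0.993, -0.001, -0.0], 'wrist_force': [-0.031, -0.749, 0.665], 'torque': [0.0, -0.03, 0.03], 'gripper_force': 0.0, 'finger_gap': 0.999}
scene [[418.31822556941876, 0.0, 315.8330191079953], [0.0, 418.31822556941876, 205.2368392614098], [0.0, 0.0, 1.0]] [[0.6363, 0.4957, -0.5911, 1.2904], [0.7711, -0.4299, 0.4696, -0.5532], [-0.0213, -0.7546, -0.6558, 0.9081], [0.0, 0.0, 0.0, 1.0]]
top [[408.4072417592987, 0.0, 316.16981356160574], [0.0, 408.4072417592987, 198.8264083666463], [0.0, 0.0, 1.0]] [[-0.005, -0.9953, 0.0967, 0.4132], [-1.0, 0.0043, -0.0068, 0.0354], [0.0063, -0.0967, -0.9953, 1.3357], [0.0, 0.0, 0.0, 1.0]]
```

View pics/scene0.png

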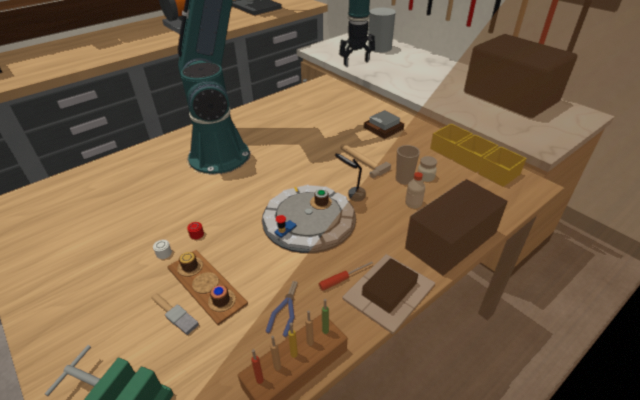

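View pics/top0.png

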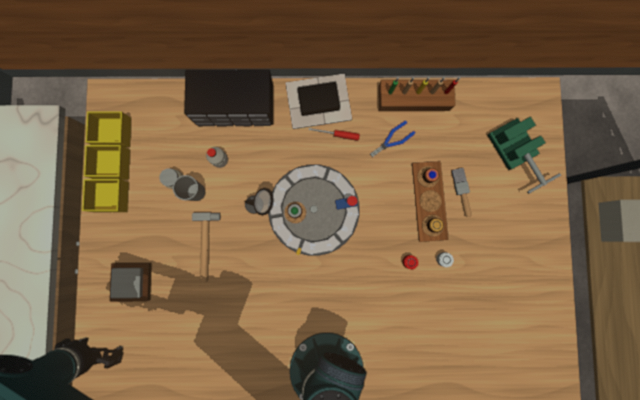

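The top view shows the stage hub at about (314,210), with the knob at (350,202) and the green block at (295,211). On the tray, the brass block is at (436,226) on the near pad and the blue block at (432,174) on the far pad. The red (411,262) and white (446,260) pieces are look-alikes. Next I'll take a close crop to confirm.

Run:
```python
import cv2,numpy as np
t=cv2.imread("pics/top0.png");s=cv2.imread("pics/scene0.png")
a=cv2.resize(t[155:275,240:400],(800,600),interpolation=cv2.INTER_CUBIC)
cv2.imwrite("pics/c1.png",a)
b=cv2.resize(t[155:275,390:470],(400,600),interpolation=cv2.INTER_CUBIC)
c=cv2.resize(s[180:255,255:365],(400,273),interpolation=cv2.INTER_CUBIC)
d=cv2.resize(s[225:327,145:255],(353,327),interpolation=cv2.INTER_CUBIC)
o=np.zeros((600,800,3),np.uint8);o[:,:400]=b;o[:273,400:]=c;o[273:,400:753]=d
cv2.imwrite("pics/c2.png",o)
```

```text
(no output)
```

View pics/c1.png

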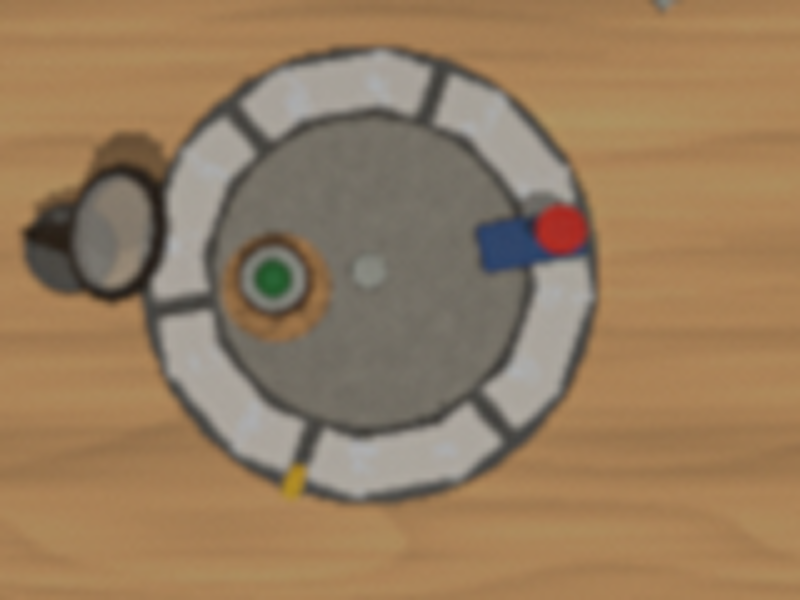

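View pics/c2.png

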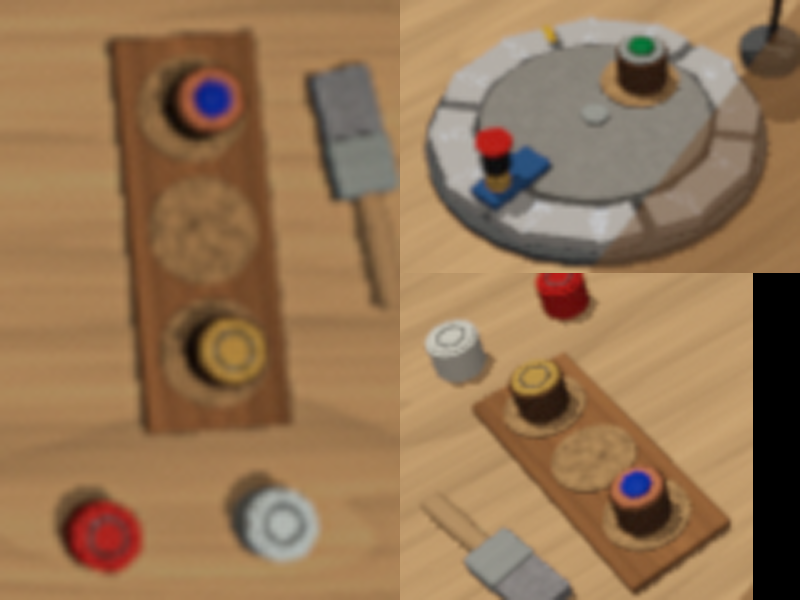

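Confirmed: the near block has a dark body with a plain brass disc, and the far block is the blue one. Now turning these pixels into positions.

```bash
cat > h.py <<'E'
import numpy as np
CAL={"scene":([[418.318,0,315.833],[0,418.318,205.237],[0,0,1]],[[0.6363,0.4957,-0.5911,1.2904],[0.7711,-0.4299,0.4696,-0.5532],[-0.0213,-0.7546,-0.6558,0.9081]]),
"top":([[408.407,0,316.170],[0,408.407,198.826],[0,0,1]],[[-0.005,-0.9953,0.0967,0.4132],[-1,0.0043,-0.0068,0.0354],[0.0063,-0.0967,-0.9953,1.3357]])}
def w(cam,u,v,z):
    K,E=map(np.array,CAL[cam]); d=E[:,:3]@np.linalg.solve(K,[u,v,1]); return E[:,3]+d*(z-E[2,3])/d[2]
def px(cam,p):
    K,E=map(np.array,CAL[cam]); q=K@(E[:,:3].T@(np.array(p)-E[:,3])); return q[:2]/q[2]
E
python3 - <<'E'
from h import *
def c(cam,x0,y0,s,u,v,z): return np.round(w(cam,x0+(u+.5)/s-.5,y0+(v+.5)/s-.5,z),4)
r={}
for n,a,b in [("hub",("top",240,155,5,370,271,.036),("scene",255,180,3.636,595,113,.037)),
 ("cap",("top",240,155,5,561,229,.089),("scene",255,180,3.636,494,140,.089)),
 ("green",("top",240,155,5,274,279,.071),("scene",255,180,3.636,641,47,.071)),
 ("brass",("top",390,155,5,234,350,.052),("scene",145,225,3.21,136,104,.052)),
 ("blue",("top",390,155,5,211,100,.053),("scene",145,225,3.21,237,211,.053)),
 ("mid",("top",390,155,5,204,230,.015),("scene",145,225,3.21,193,184,.015)),
 ("bar",("top",240,155,5,294,480,.02),("scene",255,180,3.636,550,35,.02))]:
    A,B=c(*a),c(*b);r[n]=(A+B)/2;print(n,A,B)
h=r["hub"]
for n in("cap","green","bar"):
    d=(r[n]-h)[:2];print(n,np.hypot(*d),np.degrees(np.arctan2(d[1],d[0])))
print(np.hypot(*(r["brass"]-r["mid"])[:2]),np.hypot(*(r["blue"]-r["mid"])[:2]))
E
```

```text
hub [0.5075 0.0349 0.036 ] [0.7337 0.2944 0.037 ]
cap [ 0.529  -0.0824  0.089 ] [0.736  0.1593 0.089 ]
green [0.5003 0.0945 0.071 ] [0.7255 0.3573 0.071 ]
brass [ 0.4548 -0.3511  0.052 ] [ 0.454 -0.347  0.052]
blue [ 0.6136 -0.3414  0.053 ] [ 0.6119 -0.3378  0.053 ]
mid [ 0.5341 -0.3453  0.015 ] [ 0.5326 -0.3425  0.015 ]
bar [0.375 0.084 0.02 ] [0.6252 0.3637 0.02  ]
cap 0.1267598122434709 -84.6132354361029
green 0.06173210266951872 97.16530873291596
bar 0.1342568061589431 153.83574553980264
0.07911779193076608 0.07951635051987738
```

Run:
```python
from h import *
def c(cam,x0,y0,s,u,v,z): return np.round(w(cam,x0+(u+.5)/s-.5,y0+(v+.5)/s-.5,z),4)
r={}
for n,a,b in [("hub",("top",240,155,5,370,271,.036),("scene",255,180,3.636,195,113,.037)),
 ("cap",("top",240,155,5,561,229,.089),("scene",255,180,3.636,94,140,.089)),
 ("green",("top",240,155,5,274,279,.071),("scene",255,180,3.636,241,47,.071)),
 ("bar",("top",240,155,5,294,480,.02),("scene",255,180,3.636,150,35,.02))]:
    A,B=c(*a),c(*b);r[n]=(A+B)/2;print(n,A,B,r[n])
h=r["hub"]
for n in("cap","green","bar"):
    d=(r[n]-h)[:2];print(n,np.hypot(*d),np.degrees(np.arctan2(d[1],d[0])))
```

```text
hub [0.5075 0.0349 0.036 ] [0.5099 0.036  0.037 ] [0.5087  0.03545 0.0365 ]
cap [ 0.529  -0.0824  0.089 ] [ 0.529  -0.0801  0.089 ] [ 0.529   -0.08125  0.089  ]
green [0.5003 0.0945 0.071 ] [0.4993 0.0972 0.071 ] [0.4998  0.09585 0.071  ]
bar [0.375 0.084 0.02 ] [0.3819 0.0842 0.02  ] [0.37845 0.0841  0.02   ]
cap 0.11845243771235779 -80.13212110163087
green 0.061052190787882446 98.38227117087047
bar 0.13903914916310434 159.51871247884563
```

Request:
apply_moves:
  series:
    - [-0.89, -0.93, 0, 0, 0, 0]
    - [-0.89, -0.93, 0, 0, 0, 0]
    - [-0.89, -0.93, 0, 0, 0, 0]
    - [-0.89, -0.93, 0, 0, 0, 0]
    - [-0.89, -0.93, 0, 0, 0, 0]
    - [-0.89, -0.93, 0, 0, 0, 0]
    - [-0.89, -0.93, 0, 0, 0, 0]
    - [-0.89, -0.93, 0, 0, 0, 0]
    - [-0.89, -0.93, 0, 0, 0, 0]
    - [-0.89, -0.93, 0, 0, 0, 0]
  gripper: 1

```text
time_s: 1.1
eef_pos: [0.3356, 0.2472, 0.2532]
orientation: [0.119, 0.993, -0.0, -0.0]
wrist_force: [1.2, 0.5, -0.2]
finger_gap: 0.998
gripper_force: 0.0
```

Request:
apply_moves:
  series:
    - [-0.89, -0.93, 0, 0, 0, 0]
    - [-0.89, -0.93, 0, 0, 0, 0]
    - [-0.89, -0.93, 0, 0, 0, 0]
    - [-0.89, -0.93, 0, 0, 0, 0]
    - [-0.89, -0.93, 0, 0, 0, 0]
    - [-0.89, -0.93, 0, 0, 0, 0]
    - [-0.89, -0.93, 0, 0, 0, 0]
    - [-0.89, -0.93, 0, 0, 0, 0]
    - [-0.89, -0.93, 0, 0, 0, 0]
    - [-0.89, -0.93, 0, 0, 0, 0]

```text
time_s: 2.1
eef_pos: [0.5291, -0.087, 0.253]
orientation: [0.119, 0.993, 0.0, -0.0]
wrist_force: [1.0, 0.1, 0.2]
finger_gap: 0.998
gripper_force: 0.0
```

Request:
apply_moves:
  series:
    - [0, 0, 0, 0, 0, 1]
    - [0, 0, 0, 0, 0, 1]
    - [0, 0, 0, 0, 0, 1]
    - [0, 0, 0, 0, 0, 1]
    - [0, 0, 0, 0, 0, 1]
    - [0, 0, 0, 0, 0, 1]
    - [0, 0, 0, 0, 0, 1]
    - [0, 0, 0, 0, 0, 1]
    - [0, 0, 0, 0, 0, 1]
    - [0, 0, 0, 0, 0, 1]

```text
time_s: 3.1
eef_pos: [0.5284, -0.0854, 0.2529]
orientation: [0.529, 0.849, -0.0, -0.0]
wrist_force: [0.9, -0.4, 0.1]
finger_gap: 0.995
gripper_force: 0.0
```

Request:
apply_moves:
  series:
    - [0, 0, 0.5, 0, 0, 1]
    - [0, 0, 0.5, 0, 0, 1]
    - [0, 0, 0.5, 0, 0, 1]
    - [0, 0, 0.5, 0, 0, 0.4]
    - [0, 0, 0.4, 0, 0, 0]
    - [0, 0, 0, 0, 0, 0]
    - [0, 0, 0, 0, 0, 0]

```text
time_s: 3.8
eef_pos: [0.5287, -0.0855, 0.1812]
orientation: [0.647, 0.762, -0.0, -0.0]
wrist_force: [-1.0, 0.3, 0.1]
finger_gap: 0.997
gripper_force: 0.0
```

Request:
apply_moves:
  series:
    - [0.09, 0, 0.6, 0, 0, 0]
    - [0, 0, 0.6, 0, 0, 0]
    - [0, 0, 0.6, 0, 0, 0]
    - [0, 0, 0.6, 0, 0, 0]
    - [0, 0, 0.5, 0, 0, 0]
    - [0, 0, 0.4, 0, 0, 0]
    - [0, 0, 0.33, 0, 0, 0]
    - [0, 0, 0, 0, 0, 0]
    - [0, 0, 0, 0, 0, 0]

```text
time_s: 4.7
eef_pos: [0.5286, -0.083, 0.0727]
orientation: [0.647, 0.762, 0.0, 0.0]
wrist_force: [-0.1, -0.3, 0.3]
finger_gap: 1.001
gripper_force: 0.0
```

Run:
```python
from station import env, imaging
import cv2,numpy as np
o=np.zeros((600,800,3),np.uint8)
t=imaging.capture("top")["frame"][:,:,::-1];s=imaging.capture("scene")["frame"][:,:,::-1]
o[:,:400]=cv2.resize(t[150:270,310:390],(400,600),interpolation=3)
o[:,400:]=cv2.resize(s[165:255,255:315],(400,600),interpolation=3)
cv2.imwrite("pics/g1.png",o)
```

```text
(no output)
```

View pics/g1.png

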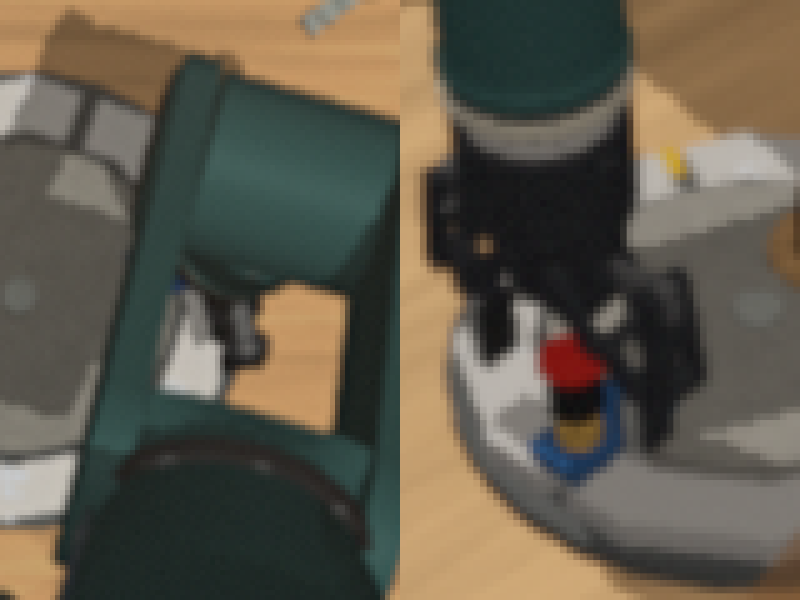

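In the scene crop the knob's red cap at (572,360) sits between the open fingers at (495,330) and (655,390), so I'll close on it. Lowering 2 mm first will seat the pads under the cap.

Request:
apply_moves:
  series:
    - [0, 0, 0.06, 0, 0, 0]
    - [0, 0, 0, 0, 0, 0]
    - [0, 0, 0, 0, 0, 0]
    - [0, 0, 0, 0, 0, 0]
    - [0, 0, 0, 0, 0, 0]
    - [0, 0, 0, 0, 0, 0]
    - [0, 0, 0, 0, 0, 0]
    - [0, 0, 0, 0, 0, 0]
    - [0, 0, 0, 0, 0, 0]
    - [0, 0, 0, 0, 0, 0]
  gripper: -1

```text
time_s: 5.8
eef_pos: [0.5286, -0.0829, 0.071]
orientation: [0.647, 0.762, 0.0, 0.0]
wrist_force: [-0.2, 0.2, 5.3]
finger_gap: 0.329
gripper_force: 58.5
```

Request:
apply_moves:
  series:
    - [0, 0, -0.1, 0, 0, 0]
    - [0, 0, -0.1, 0, 0, 0]
    - [0, 0, -0.1, 0, 0, 0]
    - [0, 0, -0.1, 0, 0, 0]
    - [0, 0, -0.07, 0, 0, 0]
    - [0, 0, 0, 0, 0, 0]
    - [0, 0, 0, 0, 0, 0]

```text
time_s: 6.5
eef_pos: [0.5282, -0.0829, 0.0846]
orientation: [0.647, 0.762, -0.0, -0.0]
wrist_force: [2.5, -0.5, -8.4]
finger_gap: 0.332
gripper_force: 61.2
```

Request:
apply_moves:
  series:
    - [0.0038, 0.1745, 0, 0, 0, -0.5]
    - [0.0038, 0.1745, 0, 0, 0, -0.5]
    - [0.0038, 0.1745, 0, 0, 0, -0.5]
    - [0.0038, 0.1745, 0, 0, 0, -0.5]
    - [0.0038, 0.1745, 0, 0, 0, -0.5]
    - [0.0038, 0.1745, 0, 0, 0, -0.5]
    - [0.0038, 0.1745, 0, 0, 0, -0.5]
    - [0.0038, 0.1745, 0, 0, 0, -0.5]
    - [0.0038, 0.1745, 0, 0, 0, -0.5]
    - [0.0038, 0.1745, 0, 0, 0, -0.5]

```text
time_s: 7.5
eef_pos: [0.5764, -0.0634, 0.0843]
orientation: [0.466, 0.885, -0.0, -0.0]
wrist_force: [2.1, 0.1, -8.4]
finger_gap: 0.331
gripper_force: 61.2
```

Request:
apply_moves:
  series:
    - [0.0038, 0.1745, 0, 0, 0, -0.5]
    - [0.0038, 0.1745, 0, 0, 0, -0.5]
    - [0.0038, 0.1745, 0, 0, 0, -0.5]
    - [0.0038, 0.1745, 0, 0, 0, -0.5]
    - [0.0038, 0.1745, 0, 0, 0, -0.5]
    - [0.0038, 0.1745, 0, 0, 0, -0.5]
    - [0.0038, 0.1745, 0, 0, 0, -0.5]
    - [0.0038, 0.1745, 0, 0, 0, -0.5]
    - [0.0038, 0.1745, 0, 0, 0, -0.5]
    - [0.0038, 0.1745, 0, 0, 0, -0.5]

```text
time_s: 8.5
eef_pos: [0.6124, -0.0253, 0.0843]
orientation: [0.264, 0.964, 0.0, 0.0]
wrist_force: [3.6, 0.5, -9.2]
finger_gap: 0.335
gripper_force: 61.3
```

Request:
apply_moves:
  series:
    - [0.0038, 0.1745, 0, 0, 0, -0.5]
    - [0.0038, 0.1745, 0, 0, 0, -0.5]
    - [0.0038, 0.1745, 0, 0, 0, -0.5]
    - [0.0038, 0.1745, 0, 0, 0, -0.5]
    - [0, 0, 0, 0, 0, 0]
    - [0, 0, 0, 0, 0, 0]

```text
time_s: 9.1
eef_pos: [0.6216, -0.0065, 0.0846]
orientation: [0.18, 0.984, 0.0, 0.0]
wrist_force: [3.9, 2.3, -8.1]
finger_gap: 0.334
gripper_force: 61.3
```

Request:
apply_moves:
  series:
    - [0, 0, 0.08, 0, 0, 0]
    - [0, 0, 0.08, 0, 0, 0]
    - [0, 0, 0.08, 0, 0, 0]
    - [0, 0, 0.08, 0, 0, 0]
    - [0, 0, 0.08, 0, 0, 0]
    - [0, 0, 0.06, 0, 0, 0]
    - [0, 0, 0, 0, 0, 0]
    - [0, 0, 0, 0, 0, 0]

```text
time_s: 9.9
eef_pos: [0.622, -0.0057, 0.0716]
orientation: [0.18, 0.984, 0.001, 0.001]
wrist_force: [4.2, 6.9, -3.2]
finger_gap: 0.331
gripper_force: 61.1
```

Request:
apply_moves:
  series:
    - [0, 0, 0, 0, 0, 0]
    - [0, 0, 0, 0, 0, 0]
    - [0, 0, 0, 0, 0, 0]
    - [0, 0, 0, 0, 0, 0]
    - [0, 0, 0, 0, 0, 0]
    - [0, 0, 0, 0, 0, 0]
    - [0, 0, 0, 0, 0, 0]
    - [0, 0, 0, 0, 0, 0]
  gripper: 1

```text
time_s: 10.7
eef_pos: [0.6211, -0.0069, 0.0709]
orientation: [0.18, 0.984, -0.0, -0.0]
wrist_force: [-0.2, 0.1, 0.6]
finger_gap: 0.997
gripper_force: 0.0
```

Request:
apply_moves:
  series:
    - [0, 0, -0.5, 0, 0, 0]
    - [0, 0, -0.8, 0, 0, 0]
    - [0, 0, -0.8, 0, 0, 0]
    - [0, 0, -0.8, 0, 0, 0]
    - [0, -0.9, -0.7, 0, 0, 0]
    - [0, -0.9, 0, 0, 0, 0]
    - [0, -0.9, 0, 0, 0, 0]
    - [0, -0.9, 0, 0, 0, 0]
    - [0, -0.9, 0, 0, 0, 0]
    - [0, 0, 0, 0, 0, 0]

```text
time_s: 11.7
eef_pos: [0.5728, -0.1359, 0.1802]
orientation: [0.181, 0.984, -0.001, 0.0]
wrist_force: [0.9, 0.1, 0.9]
finger_gap: 0.999
gripper_force: 0.0
```

Run:
```python
from station import env, imaging
import cv2,numpy as np
o=np.zeros((600,800,3),np.uint8)
t=imaging.capture("top")["frame"][:,:,::-1];s=imaging.capture("scene")["frame"][:,:,::-1]
o[:,:400]=cv2.resize(t[150:270,275:355],(400,600),interpolation=3)
o[:300,400:]=cv2.resize(s[175:250,260:360],(400,300),interpolation=3)
cv2.imwrite("pics/g2.png",o)
```

```text
(no output)
```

View pics/g2.png

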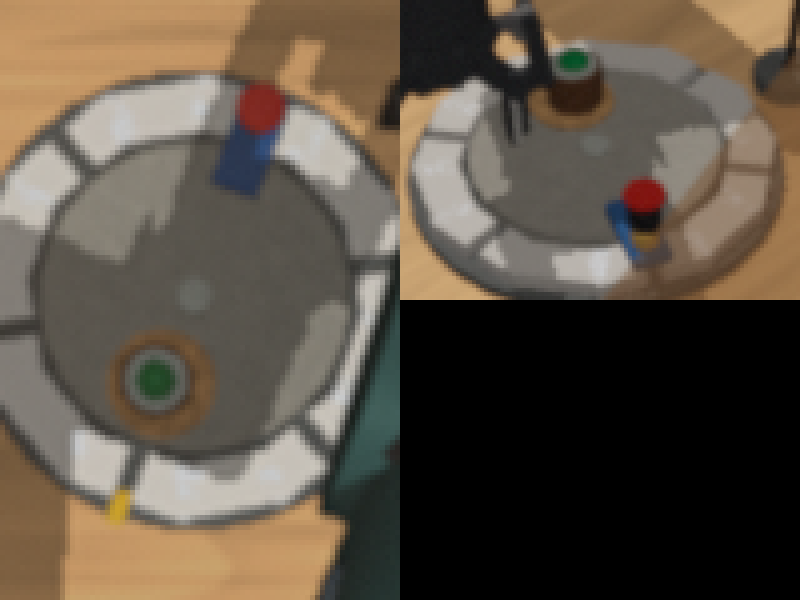

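The crop shows the knob at left (261,107) and right (643,190), with the green block at the bar side, left (156,378) and right (573,62). Next I'll work out the turn, the cap height and the block positions.

Run:
```python
from h import *
from scipy.optimize import least_squares
T=lambda u,v:(275+(u+.5)/5-.5,150+(v+.5)/5-.5)
S=lambda u,v:(260+(u-400+.5)/4-.5,175+(v+.5)/4-.5)
for n,a,b,z in[("cap",(261,107),(643,191),.089),("green",(156,378),(573,62),.071),("hub",(194,295),(595,144),.036)]:
    f=lambda p:np.r_[px("top",p)-T(*a),px("scene",p)-S(*b)]
    print(n,w("top",*T(*a),z)[:2].round(4),w("scene",*S(*b),z)[:2].round(4),least_squares(f,[.5,0,.05]).x.round(4))
print(w("top",*T(162,383),.033).round(4))
```

```text
cap [ 0.6205 -0.0064] [ 0.618  -0.0043] [ 0.6201 -0.0061  0.0916]
green [0.4543 0.0592] [0.4522 0.0617] [0.4544 0.0596 0.0734]
hub [0.5082 0.0355] [0.5089 0.0372] [0.5087 0.0363 0.0362]
[0.4523 0.0561 0.033 ]
```

Request:
apply_moves:
  series:
    - [0.861, 0.661, 0, 0, 0, 0]
    - [0.861, 0.661, 0, 0, 0, 0]
    - [0.861, 0.661, 0, 0, 0, 0]
    - [0.861, 0.661, 0, 0, 0, 0]
    - [0.861, 0.661, 0, 0, 0, 0]
    - [0.861, 0.661, 0, 0, 0, 0]
    - [0.861, 0.661, 0, 0, 0, 0]
    - [0, 0, 0, 0, 0, -0.968]
    - [0, 0, 0, 0, 0, -0.968]
    - [0, 0, 0, 0, 0, -0.968]

```text
time_s: 12.8
eef_pos: [0.4534, 0.0621, 0.1795]
orientation: [0.051, 0.999, 0.0, 0.0]
wrist_force: [0.2, 0.3, -0.2]
finger_gap: 0.997
gripper_force: 0.0
```

Request:
apply_moves:
  series:
    - [0, 0, 0.3, 0, 0, -0.968]
    - [0, 0, 0.3, 0, 0, -0.968]
    - [0, 0, 0.3, 0, 0, 0]
    - [0, 0, 0.3, 0, 0, 0]
    - [0, 0, 0, 0, 0, 0]
    - [0, 0, 0, 0, 0, 0]

```text
time_s: 13.4
eef_pos: [0.4533, 0.0608, 0.1428]
orientation: [-0.03, 1.0, -0.0, -0.0]
wrist_force: [-0.0, -0.9, -0.2]
finger_gap: 1.0
gripper_force: 0.0
```

Request:
apply_moves:
  series:
    - [0, -0.09, 0.5, 0, 0, 0]
    - [0, 0, 0.5, 0, 0, 0]
    - [0, 0, 0.5, 0, 0, 0]
    - [0, 0, 0.5, 0, 0, 0]
    - [0, 0, 0.4, 0, 0, 0]
    - [0, 0, 0.33, 0, 0, 0]
    - [0, 0, 0, 0, 0, 0]

```text
time_s: 14.1
eef_pos: [0.4531, 0.0579, 0.0603]
orientation: [-0.03, 1.0, -0.0, -0.001]
wrist_force: [0.1, -0.5, 0.6]
finger_gap: 1.003
gripper_force: 0.0
```

Request:
apply_moves:
  series:
    - [0, 0, 0, 0, 0, 0]
    - [0, 0, 0, 0, 0, 0]
    - [0, 0, 0, 0, 0, 0]
    - [0, 0, 0, 0, 0, 0]
    - [0, 0, 0, 0, 0, 0]
    - [0, 0, 0, 0, 0, 0]
    - [0, 0, 0, 0, 0, 0]
    - [0, 0, 0, 0, 0, 0]
  gripper: -1

```text
time_s: 14.9
eef_pos: [0.4541, 0.058, 0.062]
orientation: [-0.031, 1.0, 0.0, 0.001]
wrist_force: [-0.6, 1.0, 6.9]
finger_gap: 0.523
gripper_force: 60.3
```

Request:
apply_moves:
  series:
    - [0, 0, -0.15, 0, 0, 0]
    - [0, 0, -0.3, 0, 0, 0]
    - [0, 0, -0.5, 0, 0, 0]
    - [0, 0, -0.6, 0, 0, 0]
    - [0, 0, -0.6, 0, 0, 0]
    - [0, 0, -0.5, 0, 0, 0]
    - [0, -0.4, 0, 0, 0, 0]
    - [-0.1, -0.74, 0, 0, 0, 0]
    - [-0.15, -0.9, 0, 0, 0, 0]
    - [-0.15, -0.9, 0, 0, 0, 0]

```text
time_s: 15.9
eef_pos: [0.4705, -0.0309, 0.1402]
orientation: [-0.031, 1.0, -0.0, -0.0]
wrist_force: [1.5, 0.3, -2.0]
finger_gap: 0.52
gripper_force: 61.3
```

Request:
apply_moves:
  series:
    - [-0.15, -0.9, 0, 0, 0, 0]
    - [-0.15, -0.9, 0, 0, 0, 0]
    - [-0.15, -0.9, 0, 0, 0, 0]
    - [-0.15, -0.9, 0, 0, 0, 0]
    - [-0.15, -0.9, 0, 0, 0, 0]
    - [-0.15, -0.9, 0, 0, 0, 0]
    - [-0.15, -0.9, 0, 0, 0, 0]
    - [-0.15, -0.9, 0, 0, 0, 0]
    - [-0.15, -0.9, 0, 0, 0, 0]
    - [-0.15, -0.9, 0, 0, 0, 0]

```text
time_s: 16.9
eef_pos: [0.5315, -0.2979, 0.1397]
orientation: [-0.031, 1.0, 0.0, -0.001]
wrist_force: [0.8, -0.4, -1.1]
finger_gap: 0.519
gripper_force: 61.3
```

Request:
apply_moves:
  series:
    - [-0.1, -0.9, 0, 0, 0, 0]
    - [0, -0.7, 0, 0, 0, 0]
    - [0, 0, 0, 0, 0, 0]
    - [0, 0, 0, 0, 0, 0]

```text
time_s: 17.3
eef_pos: [0.5374, -0.3438, 0.1398]
orientation: [-0.03, 1.0, 0.001, -0.001]
wrist_force: [-0.1, 0.5, -1.6]
finger_gap: 0.517
gripper_force: 61.4
```

Request:
apply_moves:
  series:
    - [0.13, 0, 0, 0, 0, 0]
    - [0, 0, 0.6, 0, 0, 0]
    - [0, 0, 0.6, 0, 0, 0]
    - [0, 0, 0.6, 0, 0, 0]
    - [0, 0, 0.6, 0, 0, 0]
    - [0, 0, 0.4, 0, 0, 0]
    - [0, 0, 0.2, 0, 0, 0]
    - [0, 0, 0.1, 0, 0, 0]
    - [0, 0, 0.06, 0, 0, 0]
    - [0, 0, 0.03, 0, 0, 0]

```text
time_s: 18.3
eef_pos: [0.5348, -0.3444, 0.0454]
orientation: [-0.031, 1.0, -0.0, 0.0]
wrist_force: [-1.3, 0.5, -0.6]
finger_gap: 0.524
gripper_force: 61.4
```

Request:
apply_moves:
  series:
    - [0, 0, 0.02, 0, 0, 0]
    - [0, 0, 0, 0, 0, 0]

```text
time_s: 18.5
eef_pos: [0.5347, -0.3443, 0.0447]
orientation: [-0.031, 1.0, -0.0, 0.0]
wrist_force: [-0.5, -0.1, -0.5]
finger_gap: 0.522
gripper_force: 61.4
```

Request:
apply_moves:
  series:
    - [0, 0, 0.03, 0, 0, 0]
    - [0, 0, 0, 0, 0, 0]

```text
time_s: 18.7
eef_pos: [0.5347, -0.3444, 0.0441]
orientation: [-0.031, 1.0, -0.0, 0.0]
wrist_force: [-1.1, -0.9, 3.9]
finger_gap: 0.522
gripper_force: 61.9
```

Request:
apply_moves:
  series:
    - [0, 0, 0.03, 0, 0, 0]
    - [0, 0, 0, 0, 0, 0]

```text
time_s: 18.9
eef_pos: [0.5347, -0.3444, 0.044]
orientation: [-0.031, 1.0, -0.0, 0.0]
wrist_force: [-2.4, 1.2, 12.2]
finger_gap: 0.519
gripper_force: 62.7
```

Contact with the pad: release and back off.

Request:
apply_moves:
  series:
    - [0, 0, -0.02, 0, 0, 0]
    - [0, 0, 0, 0, 0, 0]
    - [0, 0, 0, 0, 0, 0]
    - [0, 0, 0, 0, 0, 0]
    - [0, 0, 0, 0, 0, 0]
    - [0, 0, 0, 0, 0, 0]
    - [0, 0, 0, 0, 0, 0]
  gripper: 1

```text
time_s: 19.6
eef_pos: [0.5345, -0.3441, 0.043]
orientation: [-0.031, 1.0, -0.0, -0.0]
wrist_force: [-0.7, 0.1, 0.3]
finger_gap: 1.0
gripper_force: 0.0
```

Request:
apply_moves:
  series:
    - [0, 0, -0.3, 0, 0, 0]
    - [0, 0, -0.6, 0, 0, 0]
    - [0, 0, -0.8, 0, 0, 0]
    - [0, 0, -0.8, 0, 0, 0]
    - [0, 0.9, -0.5, 0, 0, 0]
    - [0, 0.9, 0, 0, 0, 0]
    - [0, 0.9, 0, 0, 0, 0]
    - [0, 0.9, 0, 0, 0, 0]
    - [0, 0.9, 0, 0, 0, 0]
    - [0, 0, 0, 0, 0, 0]

```text
time_s: 20.6
eef_pos: [0.5251, -0.206, 0.1335]
orientation: [-0.032, 0.999, 0.001, -0.001]
wrist_force: [-0.1, 0.6, -0.2]
finger_gap: 1.0
gripper_force: 0.0
```

Run:
```python
from station import env, imaging
import cv2,numpy as np
o=np.zeros((600,800,3),np.uint8)
t=imaging.capture("top")["frame"][:,:,::-1];s=imaging.capture("scene")["frame"][:,:,::-1]
o[:,:400]=cv2.resize(t[155:275,390:470],(400,600),interpolation=3)
o[:400,400:]=cv2.resize(s[225:325,145:245],(400,400),interpolation=3)
cv2.imwrite("pics/g3.png",o)
```

```text
(no output)
```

View pics/g3.png

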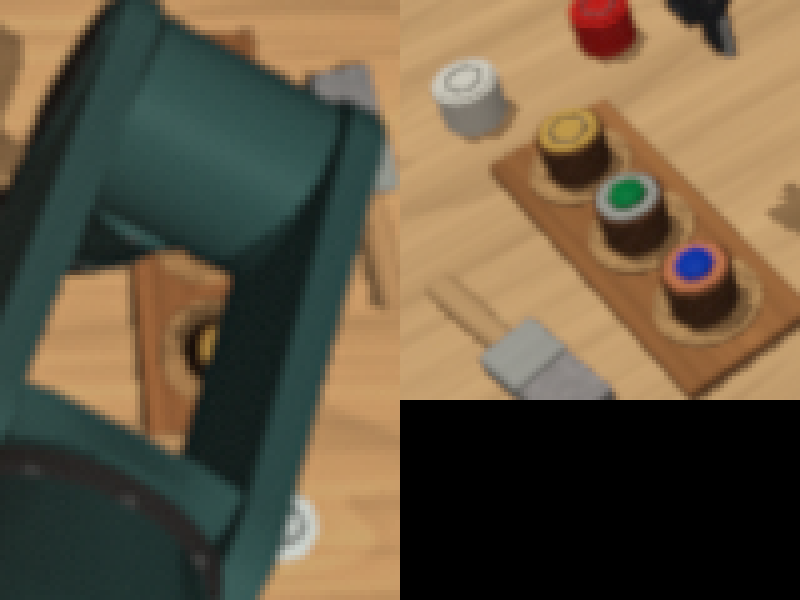

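The scene crop shows the green block upright at (628,193) on the middle pad, halfway between brass (570,132) and blue (694,263). Fetching the brass block next.

Request:
apply_moves:
  series:
    - [0.528, -0.924, 0, 0, 0, 0]
    - [0.528, -0.924, 0, 0, 0, 0]
    - [0.528, -0.924, 0, 0, 0, 0]
    - [0.528, -0.924, 0, 0, 0, 0]
    - [0.528, -0.924, 0, 0, 0, 0]
    - [0, 0, 0, 0, 0, 0]
    - [0, 0, 0, 0, 0, 0]

```text
time_s: 21.4
eef_pos: [0.4553, -0.3543, 0.1333]
orientation: [-0.029, 1.0, -0.0, 0.0]
wrist_force: [-0.1, -0.1, -0.1]
finger_gap: 1.0
gripper_force: 0.0
```

Request:
apply_moves:
  series:
    - [0.03, 0.16, 0, 0, 0, 0]
    - [0, 0, 0.5, 0, 0, 0]
    - [0, 0, 0.6, 0, 0, 0]
    - [0, 0, 0.6, 0, 0, 0]
    - [0, 0, 0.6, 0, 0, 0]
    - [0, 0, 0.5, 0, 0, 0]
    - [0, 0, 0.2, 0, 0, 0]
    - [0, 0, 0, 0, 0, 0]

```text
time_s: 22.2
eef_pos: [0.4543, -0.3465, 0.0424]
orientation: [-0.031, 1.0, 0.001, -0.001]
wrist_force: [0.4, -0.7, -0.4]
finger_gap: 0.998
gripper_force: 0.0
```

Request:
apply_moves:
  series:
    - [0, 0, 0, 0, 0, 0]
    - [0, 0, 0, 0, 0, 0]
    - [0, 0, 0, 0, 0, 0]
    - [0, 0, 0, 0, 0, 0]
    - [0, 0, 0, 0, 0, 0]
    - [0, 0, 0, 0, 0, 0]
    - [0, 0, 0, 0, 0, 0]
    - [0, 0, 0, 0, 0, 0]
  gripper: -1

```text
time_s: 23.0
eef_pos: [0.455, -0.3482, 0.0442]
orientation: [-0.031, 1.0, -0.001, 0.001]
wrist_force: [1.0, 1.9, 4.0]
finger_gap: 0.524
gripper_force: 60.8
```

Request:
apply_moves:
  series:
    - [0, 0, -0.15, 0, 0, 0]
    - [0, 0, -0.35, 0, 0, 0]
    - [0, 0, -0.6, 0, 0, 0]
    - [0, 0, -0.7, 0, 0, 0]
    - [0, 0, -0.7, 0, 0, 0]
    - [0, 0, -0.4, 0, 0, 0]
    - [0, 0.4, 0, 0, 0, 0]
    - [-0.06, 0.7, 0, 0, 0, 0]
    - [-0.06, 0.9, 0, 0, 0, 0]
    - [-0.06, 0.9, 0, 0, 0, 0]

```text
time_s: 24.0
eef_pos: [0.4529, -0.2574, 0.1286]
orientation: [-0.031, 1.0, 0.001, -0.001]
wrist_force: [0.3, -0.2, -1.7]
finger_gap: 0.523
gripper_force: 61.4
```

Request:
apply_moves:
  series:
    - [-0.06, 0.9, 0, 0, 0, 0]
    - [-0.06, 0.9, 0, 0, 0, 0]
    - [-0.06, 0.9, 0, 0, 0, 0]
    - [-0.06, 0.9, 0, 0, 0, 0]
    - [-0.06, 0.9, 0, 0, 0, 0]
    - [-0.06, 0.9, 0, 0, 0, 0]
    - [-0.06, 0.9, 0, 0, 0, 0]
    - [-0.06, 0.9, 0, 0, 0, 0]
    - [-0.06, 0.9, 0, 0, 0, 0]
    - [-0.02, 0.9, 0, 0, 0, 0]

```text
time_s: 25.0
eef_pos: [0.4521, 0.0125, 0.1288]
orientation: [-0.031, 1.0, 0.0, -0.002]
wrist_force: [1.2, -0.0, -2.0]
finger_gap: 0.518
gripper_force: 61.4
```

Request:
apply_moves:
  series:
    - [0, 0.9, 0, 0, 0, 0]
    - [0, 0.6, 0, 0, 0, 0]
    - [0, 0.1, 0, 0, 0, 0]
    - [0, 0, 0, 0, 0, 0]
    - [0, 0, 0, 0, 0, 0]

```text
time_s: 25.5
eef_pos: [0.4509, 0.0577, 0.1296]
orientation: [-0.031, 1.0, -0.0, -0.001]
wrist_force: [-0.1, -0.8, -1.7]
finger_gap: 0.523
gripper_force: 61.5
```

Request:
apply_moves:
  series:
    - [-0.06, 0, 0.4, 0, 0, 0]
    - [0, 0, 0.5, 0, 0, 0]
    - [0, 0, 0.5, 0, 0, 0]
    - [0, 0, 0.4, 0, 0, 0]
    - [0, 0, 0.2, 0, 0, 0]
    - [0, 0, 0.13, 0, 0, 0]
    - [0, 0, 0.05, 0, 0, 0]
    - [0, 0, 0, 0, 0, 0]

```text
time_s: 26.3
eef_pos: [0.4537, 0.0577, 0.0646]
orientation: [-0.031, 1.0, -0.0, 0.0]
wrist_force: [-0.4, 0.3, -2.7]
finger_gap: 0.52
gripper_force: 61.5
```

Request:
apply_moves:
  series:
    - [0, 0, 0.04, 0, 0, 0]
    - [0, 0, 0, 0, 0, 0]

```text
time_s: 26.5
eef_pos: [0.4538, 0.0579, 0.0637]
orientation: [-0.031, 1.0, -0.0, 0.0]
wrist_force: [-0.1, -0.2, -0.4]
finger_gap: 0.52
gripper_force: 61.5
```

Request:
apply_moves:
  series:
    - [0, 0, 0.03, 0, 0, 0]
    - [0, 0, 0, 0, 0, 0]

```text
time_s: 26.7
eef_pos: [0.4536, 0.0579, 0.0626]
orientation: [-0.031, 1.0, -0.0, 0.0]
wrist_force: [-0.1, -0.6, -1.5]
finger_gap: 0.522
gripper_force: 61.5
```

Request:
apply_moves:
  series:
    - [0, 0, 0.02, 0, 0, 0]
    - [0, 0, 0, 0, 0, 0]

```text
time_s: 26.9
eef_pos: [0.4536, 0.0579, 0.0622]
orientation: [-0.031, 1.0, -0.0, 0.0]
wrist_force: [-2.1, 0.4, 3.5]
finger_gap: 0.521
gripper_force: 62.0
```

Contact. Release and withdraw, then look.

Request:
apply_moves:
  series:
    - [0, 0, 0, 0, 0, 0]
    - [0, 0, 0, 0, 0, 0]
    - [0, 0, 0, 0, 0, 0]
    - [0, 0, 0, 0, 0, 0]
    - [0, 0, 0, 0, 0, 0]
    - [0, 0, 0, 0, 0, 0]
    - [0, 0, 0, 0, 0, 0]
  gripper: 1

```text
time_s: 27.6
eef_pos: [0.4536, 0.0579, 0.0619]
orientation: [-0.031, 1.0, -0.0, 0.0]
wrist_force: [-0.0, -0.1, 0.6]
finger_gap: 1.001
gripper_force: 0.0
```

Request:
apply_moves:
  series:
    - [0, 0, -0.3, 0, 0, 0]
    - [0, 0, -0.6, 0, 0, 0]
    - [0, 0, -0.8, 0, 0, 0]
    - [0, 0, -0.8, 0, 0, 0]
    - [0, 0, -0.8, 0, 0, 0]
    - [0, -0.9, -0.5, 0, 0, 0]
    - [0, -0.9, 0, 0, 0, 0]
    - [0, -0.9, 0, 0, 0, 0]
    - [0, -0.9, 0, 0, 0, 0]
    - [0, 0, 0, 0, 0, 0]

```text
time_s: 28.6
eef_pos: [0.4609, -0.0525, 0.1768]
orientation: [-0.029, 1.0, -0.001, 0.001]
wrist_force: [0.9, 0.3, 0.3]
finger_gap: 1.005
gripper_force: 0.0
```

Run:
```python
from station import env, imaging
import cv2,numpy as np
o=np.zeros((600,800,3),np.uint8)
t=imaging.capture("top")["frame"][:,:,::-1];s=imaging.capture("scene")["frame"][:,:,::-1]
o[:,:400]=cv2.resize(t[150:270,275:355],(400,600),interpolation=3)
o[:300,400:]=cv2.resize(s[175:250,260:360],(400,300),interpolation=3)
o[300:,400:]=cv2.resize(t[155:230,390:490],(400,300),interpolation=3)
cv2.imwrite("pics/g4.png",o)
```

View pics/g4.png

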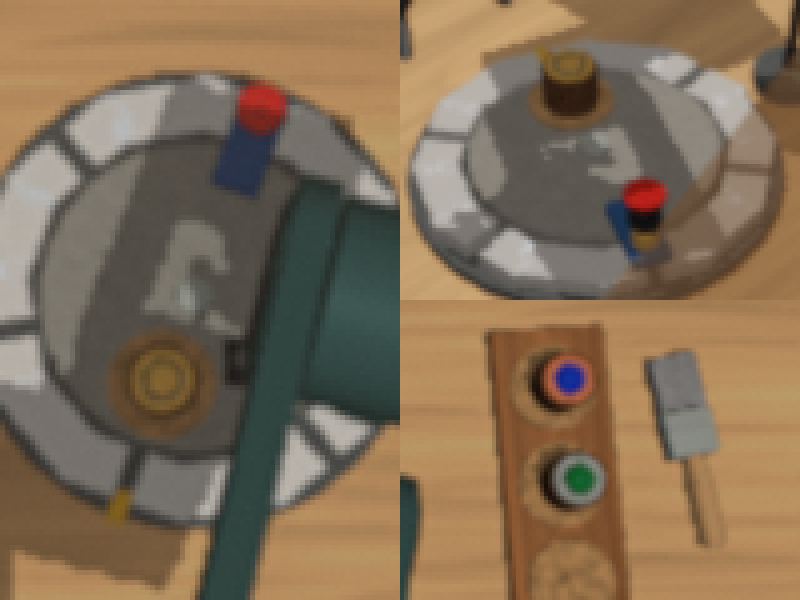

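Run:
```python
from h import *
T=lambda u,v:(275+(u+.5)/5-.5,150+(v+.5)/5-.5)
S=lambda u,v:(260+(u-400+.5)/4-.5,175+(v+.5)/4-.5)
print("brass",w("top",*T(162,379),.07)[:2],w("scene",*S(569,66),.07)[:2])
print("pad",w("top",*T(162,383),.033)[:2])
T2=lambda u,v:(390+(u-400+.5)/4-.5,155+(v-300+.5)/4-.5)
print("green",w("top",*T2(579,480),.053)[:2],"blue",w("top",*T2(569,379),.053)[:2],"nearpad",w("top",*T2(571,580),.015)[:2])
```

```text
brass [0.45369629 0.05553135] [0.45307056 0.05693786]
pad [0.45233733 0.05612688]
green [ 0.53364611 -0.34698479] blue [ 0.61432199 -0.34168019] nearpad [ 0.45601294 -0.34915156]
```

By measurement, brass is about 2 mm off the stage pad centre and green about 2 mm off the middle pad centre. The blue block hasn't moved, and the knob is down at the next notch. Handing in.

```bash
python3 -c "
from station import ticket
print(ticket.hand_in())"
```

```text
the job is handed in; nothing more can be done
None
```

The job is handed in, with no verdict returned: the turntable is locked one notch anticlockwise, and the green-stone block stands on the middle tray pad and the brass-disc block on the stage pad, each about 2 mm off centre in the last pictures.

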